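# Set a tube roller mixer to its fifth click and start it

## Robot

A 6-joint arm with a two-finger parallel gripper is mounted at the origin on the work surface. World frame = base frame: x ahead of the robot, y to its left, z up, the work surface at z = 0. Lengths are in mm, angles in rad, forces in N, time in s.
With the tool pointing down it reaches from about 375 to 925 mm from the base axis. Payload 5.7 kg.
Tool frame: the origin (TCP) lies at the very end of the fingers, on their centre line; the grasp point (between the pads) lies 19 mm behind it; z points along the fingers, y is the line along which they close (so a half turn about z gives the same grasp; the last joint's range is limited). The gripper opens to 88 mm and grips with 3 to 60 N. Pads are 20 mm wide; open, the fingers measure 115 mm over their backs; the gripper's body (75 mm by 178 mm) begins 61 mm behind the grasp point.
Start: joints at [1.077, 0.359, 1.51, -0, 1.272, -0.115], TCP at [221.873, 557.435, 222.623] pointing down, gripper open.
Joint ranges: [-2.97, 2.97], [-1.01, 2.36], [0.21, 2.38], [-0.96, 4.11], [0.2, 2.71], [-2.98, 2.98]. Speed limits (rad/s): [2.39, 2.39, 3.14, 3.14, 3.14, 3.14].

## Interface

Orientations are given as a unit quaternion [x, y, z, w].
In Python, from cell import env gives the robot as it stands.
- The arm moves only by the tool drive_tool, never from a script. Its argument "plan" is one flat list of numbers, 6 for each row, row after row: the shift along the world's x, y, z in mm, then the turn, a rotation vector about the world's x, y, z in rad. In form: [x, y, z, ax, ay, az, x, y, z, ax, ay, az, ...]. A call has 1 to 10 rows; each row is the pose to reach, as a shift and turn from the pose commanded when the call began; what a row does not reach only later rows make up. A row lasts 1/8 s, in which the tool goes at most 62.5 mm and 10.7 degrees, less where a joint would pass 70% of its speed; a pose out of reach is approached as far as the arm can. A call with a gripper value outside its range is refused whole. "jaw" is the opening, from 0 (shut) to 1 (fully open), set as the call begins (left out, the last holds). The fingers move at their own pace and stop on an object; "grip_force" is the grip in N (left out, the last holds). Time passes only in rows, so rows that repeat a pose let the fingers close. It gives the time, the measured TCP pose, the force, the opening and the grip force at its end, in the units of the state.
- env.state(): the state, without advancing time (a new reading comes with each control period).
- env.grab_frame(name): name is "scene" or "side" or "wrist"; returns (picture, depth): 420x560x3 uint8, blue, green, red; 420x560 float32, mm along the optical axis (not along the pixel's ray), 0 where there is no reading.
- env.get_calibration(name): a dict with "K" (3x3 intrinsics, pixels), "view" (4x4, takes a point from world to camera coordinates). Camera axes: x right, y down, z forward; pixel columns grow to the right and rows downward; lengths in mm; the calibration is good to about 2 mm. A picture is of the moment at which its call begins: read the wrist's pose just before it. get_calibration takes no time and is no camera call; for the wrist camera it gives the pose at the moment of the call.
- env.hand_in(): hands the job in; it is judged then, once.
The state is a dict: "clock": time; "joints": joint angles; "joint_velocities": joint speeds; "effort": joint torques, N m; "ee_pos": TCP position; "tcp_rot": TCP orientation; "force": force on the tool from outside, world axes, zero at the start; "torque": the same for the moment, N m; "opening": finger opening in mm; "grasp_force": force on a finger pad.
Only numpy, scipy, OpenCV 4.12 (cv2) and the standard library are available. Lean on these libraries where they do the work, as an engineer would, in place of code of your own. Each camera call takes 0.05 s, during which the arm holds its last target. There are 200 camera calls.

## Task

Set the roller mixer's speed and start it: with a fingertip push the pointer dial clockwise, click by click, until it rests on the fifth click from its anticlockwise stop (the stop itself is not counted; it may already stand a few clicks up), and only then press the start button fully in and let it come out again. Work gently and only by pushing: do not pinch the dial, do not turn the round timer knob, and leave the tubes, the bottle and the tip box where they are.

Things in the scene. Friction and masses are not known exactly. Their poses are not given: they have to be found in the camera images.
- roller_mixer: White tube roller mixer, fixed, 260 (x) x 410 (y) x 100 mm: five rollers along its y (top 87 mm above the bench), and at its -y end a control housing 140 mm wide, 260 mm along x, with a level grey panel on top. On the panel at y = -135 mm: start button (x -95), pointer dial (x 0), timer knob (x +90). Origin: centre of the underside, on the bench; x away from the robot at yaw 0, z up.
- dial_axis (a point): Point on the pointer dial's vertical turning axis, at the panel's surface (100 mm above the bench). Axes as the mixer's. Black scale strokes on the panel, 43 mm from the axis, mark the dial's 8 click stops; they grow from 4 mm long at the first (anticlockwise stop) to 12 mm at the last.
- speed_dial (a joint): Angle of the pointer dial, rad, growing clockwise seen from above: 0 at the anticlockwise stop, 3.665 at the clockwise one. Sprung click stops every 0.5236 (30 deg); the fifth from the stop is 2.618. Between stops it springs into the nearer one; a click takes up to 0.1 N m (4 N at 27 mm). The pointer stands at 105 deg minus this angle, anticlockwise from the mixer's x.
- dial_nose (a point): Nose of the black pointer dial, 40 mm from the axis, 17 mm above the panel. The dial: round skirt 56 mm across, its top 8 mm above the panel; on it an upright grip bar, 8 to 28 mm above the panel, 13 mm thick from 22 mm behind the axis to 22 mm before it, then 9 mm thick out to the nose. A white line on top runs to the nose.
- start_button_top (a point): Centre of the top of the white round start button, 24 mm diameter, in a grey collar of 40 mm diameter and 12 mm height; its top stands 22 mm above the panel, 10 mm above the collar. It is pressed straight down.
- start_button (a joint): Travel of the start button, m: 0 out, 0.006 fully in; springs back when let go. Starts to move at 1.5 N, fully in at 5 N.
- timer_rim (a point): Point on the rim of the round timer knob (black, 38 mm diameter, 20 mm high, 90 mm from the pointer dial's axis towards the mixer's +x). Not to be turned.
- tube_large: Capped sample tube lying on the rollers along the mixer's y, 29 mm diameter, 115 mm long; origin at its middle. Leave alone.
- tube_small: Thinner capped sample tube lying on the rollers along the mixer's y, 17 mm diameter, 120 mm long; origin at its middle. Leave alone.
- reagent_bottle: White reagent bottle standing on the bench beside the control housing (its -y side), 60 mm diameter, 120 mm high; origin at the centre of its underside. Leave alone.
- tip_box: Box of pipette tips on the bench between the robot and the mixer, 84 x 120 mm, 62 mm high; origin at the centre of its underside. Leave alone.

How it is judged (in metres and radians):
On the way, in this order (a step that is already met when the one before it is completed fails the run):
1. the pointer dial rests on its fifth click, with the start button still out (value of joint speed_dial between 2.448 and 2.788 rad and velocity of joint speed_dial between -0.3 and 0.3 rad/s and value of joint start_button below 0.002 m), for 0.3 s.
2. the start button is pressed in by the fingers (value of joint speed_dial between 2.448 and 2.788 rad and value of joint start_button above 0.0045 m and contact force between the fingers and start_button above 0.5 N), for 0.1 s.
At the end, for the whole second after the job is handed in: The pointer dial rests on the fifth click (2.618 rad, within 0.17), the start button has come out again (within 1.5 mm), the timer knob's rim is within 6 mm and the tubes, bottle and tip box are within 20 mm of where they were (value of joint speed_dial between 2.448 and 2.788 rad and velocity of joint speed_dial between -0.1 and 0.1 rad/s and value of joint start_button below 0.0015 m and distance of each of tube_large, tube_small, reagent_bottle, tip_box from where it was at the start of the episode below 0.02 m and distance of timer_rim from where it was at the start of the episode below 0.006 m); the robot touches nothing.
It fails at once if the start button is pressed in while the dial is not on its fifth click (value of joint start_button above 0.003 m and (value of joint speed_dial below 2.448 rad or value of joint speed_dial above 2.788 rad)).
It fails at once if the dial is pinched or forced (more than 20 N of finger force on it) (contact force between the fingers and speed_dial above 20 N).
It fails at once if the start button is hammered (more than 40 N) (contact force between the fingers and start_button above 40 N).
It fails at once if the timer knob is turned (distance of timer_rim from where it was at the start of the episode above 0.006 m).
It fails at once if a tube, the bottle or the tip box is shifted or lifted more than 20 mm (distance of any of tube_large, tube_small, reagent_bottle, tip_box from where it was at the start of the episode above 0.02 m).
It also fails if it takes over 51 s, if anything falls off the work surface, if the arm or the gripper's body presses on something with over 40 N, if the wrist force passes 120 N, or if a joint passes its speed limit or range.

## Working session

There is one attempt and no reset: what is moved stays moved. The work goes in short steps, Python scripts to look and compute and a tool call to move; the robot and the scene stay as the last step left them, time stands still between calls to the robot, and variables do not carry over. Pictures are saved under pics/ and viewed, at most 10 in all, crops included, and the job is handed in when it is done.

Besides the shell and the picture viewer there is one more tool, called by a JSON object that holds its "op" and its "data", one argument or row to a line. drive_tool: Moves the arm, as the interface text tells. Its arguments: {"type":"object","properties":{"plan":{"type":"array"},"jaw":{"type":"number"},"grip_force":{"type":"number"}},"required":["plan"]}

```bash
mkdir -p pics
python3 - <<'E'
from cell import env
import cv2,numpy as np
s=env.state();print(s['clock'],s['ee_pos'],s['tcp_rot'],s['opening'])
for n in ['scene','side']:
    p,d=env.grab_frame(n);cv2.imwrite(f'pics/{n}.png',p);np.save(f'pics/{n}_d.npy',d)
    c=env.get_calibration(n);print(n,c['K'],c['view'])
E
```

```text
0.0 [221.55048763 556.84408927 221.81664864] [ 1.88250653e-01  9.82120590e-01 -8.71090767e-04 -2.81527340e-04] 87.38373900964683
scene [[471.79383703   0.         279.21483596]
 [  0.         471.79383703 223.99808279]
 [  0.           0.           1.        ]] [[ 4.28958389e-01  9.03308566e-01 -5.32306432e-03 -2.40710528e+02]
 [ 7.13390634e-01 -3.42374268e-01 -6.11435739e-01 -3.54744400e+02]
 [-5.54137621e-01  2.58483066e-01 -7.91276185e-01  1.31410483e+03]
 [ 0.00000000e+00  0.00000000e+00  0.00000000e+00  1.00000000e+00]]
side [[409.93639306   0.         282.8181566 ]
 [  0.         409.93639306 212.01365052]
 [  0.           0.           1.        ]] [[ 9.26720852e-01 -3.75740531e-01  2.74155067e-03 -5.23333027e+02]
 [-2.35812619e-01 -5.87254257e-01 -7.74289898e-01  2.19678296e+02]
 [ 2.92542085e-01  7.16904102e-01 -6.32825124e-01  7.40186506e+02]
 [ 0.00000000e+00  0.00000000e+00  0.00000000e+00  1.00000000e+00]]
```

View pics/scene.png

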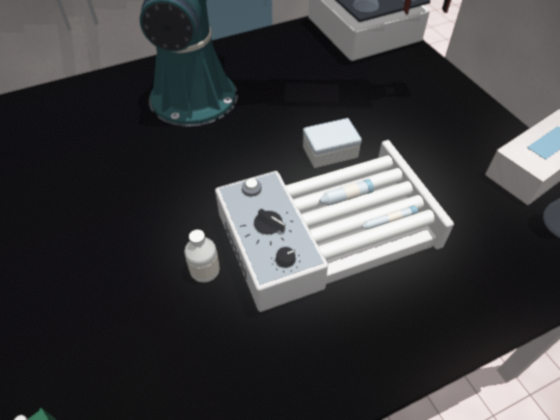

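View pics/side.png

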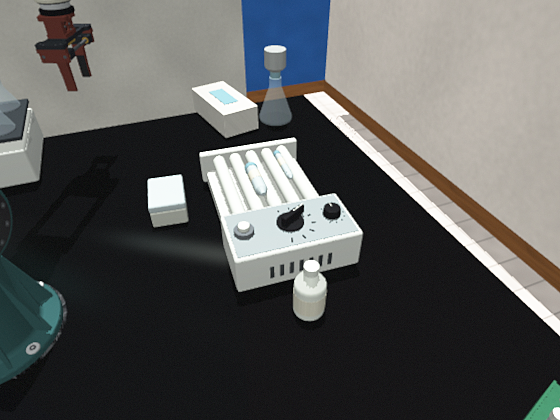

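The scene view shows the button at about (252,185), the dial at (268,222) and the timer at (286,257). In the side view they are at (243,230), (290,220) and (332,211). I'll enlarge the panel in both.

Run:
```python
import cv2,numpy as np
a=cv2.imread('pics/scene.png')[170:280,215:325]; b=cv2.imread('pics/side.png')[190:260,220:365]
cv2.imwrite('pics/c1.png',cv2.resize(a,None,fx=5,fy=5,interpolation=cv2.INTER_CUBIC))
cv2.imwrite('pics/c2.png',cv2.resize(b,None,fx=5,fy=5,interpolation=cv2.INTER_CUBIC))
```

```text
(no output)
```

View pics/c1.png

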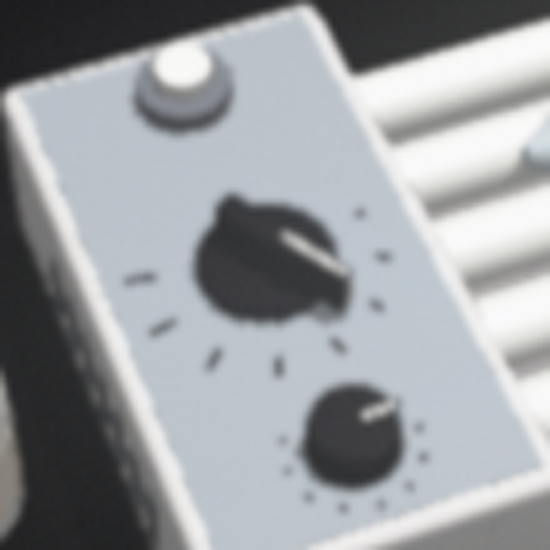

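View pics/c2.png

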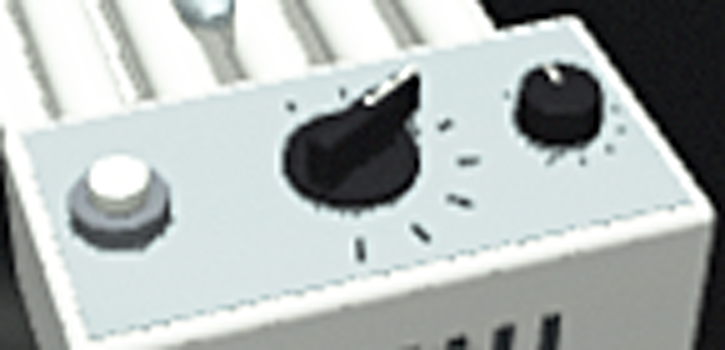

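The 8 strokes are visible in c1, from the first at (360,213) to the last at (140,278). The white pointer line runs from (285,235) to (347,272).

```bash
cat > h.py <<'E'
import numpy as np,cv2
from cell import env
def ray(n,uv,z):
    c=env.get_calibration(n);R=c['view'][:3,:3];t=c['view'][:3,3];o=-R.T@t
    uv=np.atleast_2d(uv).astype(float)
    d=(np.linalg.inv(c['K'])@np.c_[uv,np.ones(len(uv))].T).T@R
    return o+d*((z-o[2])/d[:,2])[:,None]
def kabsch(A,B):
    a=A-A.mean(0);b=B-B.mean(0)
    th=np.arctan2((a[:,0]*b[:,1]-a[:,1]*b[:,0]).sum(),(a*b).sum())
    R=np.array([[np.cos(th),-np.sin(th)],[np.sin(th),np.cos(th)]]);t=B.mean(0)-R@A.mean(0)
    return th,t,np.linalg.norm(A@R.T+t-B,axis=1)
E
python3 - <<'E'
from h import *
f1=lambda p:(np.array(p)+.5)/5-.5+[215,170]
f2=lambda p:(np.array(p)+.5)/5-.5+[220,190]
S1=[(360,213),(383,257),(376,306),(338,345),(279,366),(213,358),(162,327),(140,278)]
S2=[(291,106),(343,92),None,(445,125),(468,161),(459,201),(421,233),(361,250)]
ang=np.radians(105-30*np.arange(8));r=43+0*ang;  # strokes' centre approx
r=43+np.linspace(2,6,8)*0
M=np.c_[r*np.cos(ang),r*np.sin(ang)]
for n,f,S,bt,tm,w in [('scene',f1,S1,(183,64),(353,420),[(285,235),(347,272)]),('side',f2,S2,(122,175),(559,85),[(366,103),(415,72)])]:
    i=[k for k in range(8) if S[k]]
    P=ray(n,f([S[k] for k in i]),100)[:,:2]
    th,t,e=kabsch(M[i],P);print(n,'yaw',th,np.degrees(th),'axis',t,e.round(1))
    b=ray(n,f(bt),122)[0,:2];m=ray(n,f(tm),120)[0,:2];wl=ray(n,f(w),128)[:,:2]
    print('btn',b,b-t,'timer',m,m-t,'line',wl,'nose r',np.linalg.norm(wl[1]-t))
    v=m-b;print('yaw bt',np.degrees(np.arctan2(v[1],v[0])), 'exp btn',t+95*np.array([-np.cos(th),-np.sin(th)]))
    a=np.degrees(np.arctan2(*(wl[1]-t)[::-1])-th);a2=np.degrees(np.arctan2(*(wl[1]-wl[0])[::-1])-th);print('dial deg',105-a,105-a2)
E
```

```text
scene yaw -0.06459494038024416 -3.7010174616871674 axis [568.98711395 -27.94411859] [3.9 3.4 3.2 2.6 2.6 2.7 4.4 5.8]
btn [474.62794651 -20.59189986] [-94.35916744   7.35221873] timer [658.37223925 -33.58454775] [89.3851253  -5.64042916] line [[576.67847179 -22.47607293]
 [602.61309375  -9.09297101]] nose r 38.54960807085566
yaw bt -4.044680173865263 exp btn [474.1852391  -21.81186581]
dial deg 72.02344367793927 74.00378822457498
side yaw -0.057581233110617455 -3.2991616363973333 axis [571.75712876 -24.8164899 ] [4.  5.6 2.9 2.6 2.5 3.7 6.4]
btn [476.01896328 -19.1502507 ] [-95.73816548   5.6662392 ] timer [659.04936406 -29.99448989] [87.2922353 -5.178    ] line [[577.42737719 -20.42818053]
 [603.65333571  -9.49278527]] nose r 35.38621117345253
yaw bt -3.390713416786125 exp btn [476.91457617 -19.34929509]
dial deg 76.04008959665381 79.0662456663361
```

Run:
```python
from h import *
c=env.get_calibration('wrist');R=c['view'][:3,:3];t=c['view'][:3,3];s=env.state()
print(c['K'],'cam',-R.T@t,'axis',R[2],'right',R[0],s['ee_pos'])
f1=lambda p:(np.array(p)+.5)/5-.5+[215,170]
print(ray('scene',f1([(232,205),(335,310)]),128))
d=np.load('pics/scene_d.npy')
c=env.get_calibration('scene');R=c['view'][:3,:3];t=c['view'][:3,3]
for u,v in [(250,200),(283,224),(280,221),(275,219),(252,183),(286,255)]:
    z=d[v,u];p=R.T@(np.array([(u-c['K'][0,2])/c['K'][0,0]*z,(v-c['K'][1,2])/c['K'][1,1]*z,z])-t);print(u,v,p.round(1))
```

```text
[[375.21436929   0.         273.37512268]
 [  0.         375.21436929 209.33947731]
 [  0.           0.           1.        ]] cam [143.97044413 588.0524804  382.93091266] axis [ 0.28018338 -0.11205448 -0.95338401] right [ 3.69756650e-01  9.29128478e-01 -5.38436140e-04] [221.59699837 556.91298433 221.90928251]
[[554.72231391 -34.50977792 128.        ]
 [616.58171369 -20.72268445 128.        ]]
250 200 [500.1 -35.3 101.9]
283 224 [603.1 -11.4 129.9]
280 221 [593.9 -13.1 129.2]
275 219 [584.9 -19.3 128.4]
252 183 [477.8 -20.2 123.1]
286 255 [662.4 -33.9 121.1]
```

{"op": "drive_tool", "data": {
  "plan": [40, -60, 10, 0, 0, 0.03, 80, -120, 20, 0, 0, 0.06, 120, -180, 38, 0, 0, 0.1, 160, -240, 38, 0, 0, 0.15, 200, -300, 38, 0, 0, 0.2, 240, -360, 38, 0, 0, 0.25, 280, -420, 38, 0, 0, 0.31, 320, -480, 38, 0, 0, 0.31, 360, -540, 38, 0, 0, 0.31, 403, -597, 38, 0, 0, 0.31],
  "jaw": 0,
  "grip_force": 10
}}

```text
clock: 1.35
ee_pos: [568.9, 38.8, 260.3]
tcp_rot: [0.035, 0.999, 0.0, -0.0]
force: [1.0, 1.3, 0.5]
opening: 0.3
grasp_force: 0.0
```

{"op": "drive_tool", "data": {
  "plan": [0, 0, 0, 0, 0, 0, 0, 0, 0, 0, 0, 0, 0, 0, 0, 0, 0, 0, 0, 0, 0, 0, 0, 0]
}}

```text
clock: 1.85
ee_pos: [567.6, 42.0, 260.7]
tcp_rot: [0.033, 0.999, 0.0, -0.0]
force: [-1.1, -0.6, -0.1]
opening: 0.2
grasp_force: 0.0
```

Run:
```python
from h import *
s=env.state();print(s['clock'],s['ee_pos'],s['tcp_rot'],s['opening'],s['joints'],s['force'])
c=env.get_calibration('wrist')
p,d=env.grab_frame('wrist');cv2.imwrite('pics/w1.png',p);np.savez('pics/w1.npz',**c)
```

```text
1.85 [567.55523706  42.00307558 260.67537213] [ 3.34761782e-02  9.99439510e-01  2.28232301e-05 -9.93319376e-05] 0.1756223852258382 [-4.75210733e-02  2.82164027e-01  1.52701779e+00  4.40980812e-05
  1.33261012e+00 -1.55136294e+00] [-1.07875844 -0.59516397 -0.10574707]
```

View pics/w1.png

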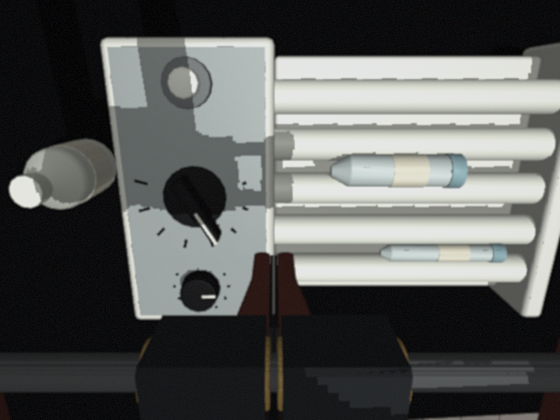

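Wrist view: the white line runs from (195,213) to about (216,244). The strokes run from (245,183) round to (141,182), and the button centre is at about (183,82).

Run:
```python
import cv2
a=cv2.imread('pics/w1.png')[155:275,120:270]
cv2.imwrite('pics/c3.png',cv2.resize(a,None,fx=5,fy=5,interpolation=cv2.INTER_CUBIC))
```

```text
(no output)
```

View pics/c3.png

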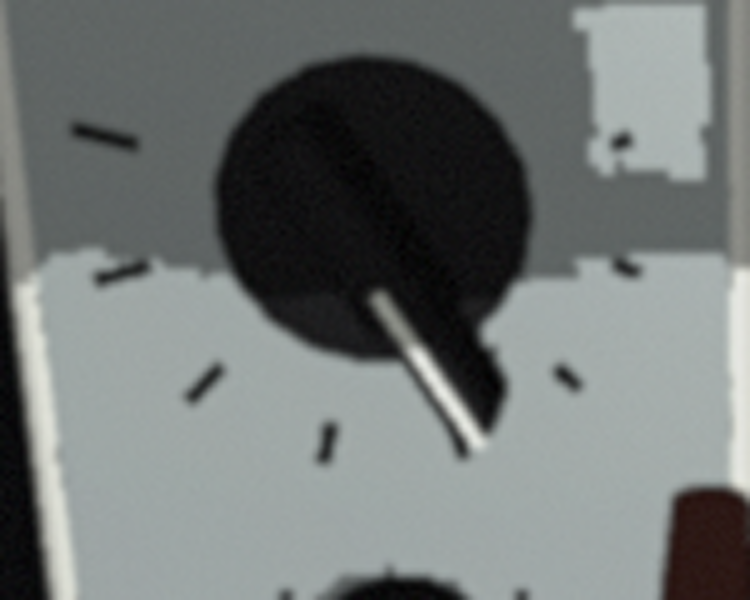

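Run:
```python
from h import *
f=lambda p:(np.array(p)+.5)/5-.5+[120,155]
S={0:(620,141),1:(627,268),2:(568,378),4:(328,442),5:(205,384),6:(122,272),7:(105,137)}
i=np.array(list(S));ang=np.radians(105-30*i);r=43+(4+8/7*i)/2
for r in (r,43+0*i):
    P=ray('wrist',f(list(S.values())),100)[:,:2];th,t,e=kabsch(np.c_[r*np.cos(ang),r*np.sin(ang)],P)
    print(th,t,e.round(1),np.linalg.norm(P-t,axis=1).round(1))
for z in(126,128):
    w=ray('wrist',f([(378,295),(485,445)]),z)[:,:2];print(w, w-t)
    for v in (w[1]-t,w[1]-w[0]):print(105-np.degrees(np.arctan2(v[1],v[0])-th))
print('btn',ray('wrist',(183,82),122),'timer',ray('wrist',(199,291),120))
c=np.degrees(np.arctan2(P[:,1]-t[1],P[:,0]-t[0]));print(c)
```

```text
-0.06612378225214025 [568.65212734 -27.46014625] [0.2 0.1 0.2 0.3 0.1 0.2 0.2] [44.9 45.5 46.3 47.  47.9 48.4 48.8]
-0.05688518108552224 [569.94117681 -28.96158709] [3.6 3.8 3.7 2.4 3.  4.  5.2] [46.6 46.6 46.4 45.3 46.  46.7 47.8]
[[577.16760217 -23.42302296]
 [605.1129261   -8.74140409]] [[ 7.22642536  5.53856412]
 [35.1717493  20.220183  ]]
71.84619164968184
74.02465571168406
[[576.53905148 -22.9439881 ]
 [604.29539225  -8.3616552 ]] [[ 6.59787467  6.01759899]
 [34.35421545 20.59993189]]
70.79241358859767
74.02465571168403
btn [[473.67661885 -19.9808737  122.        ]] timer [[652.63482923 -31.00982346 120.        ]]
[ 102.49106632   73.35377539   43.51081907  -17.50840158  -48.72109531
  -80.17656018 -110.67297661]
```

Axis and yaw fit to 0.2 mm, but the line reads 73°, which isn't on a click (60 or 90). I'll check the bar itself using depth.

Run:
```python
from h import *
t=np.array([568.65,-27.46]);th=-0.0661
R2=np.array([[np.cos(th),np.sin(th)],[-np.sin(th),np.cos(th)]])
for n in ('wrist','side','scene'):
    c=env.get_calibration(n);p,d=env.grab_frame(n);R=c['view'][:3,:3];T=c['view'][:3,3]
    v,u=np.nonzero(d>0);z=d[v,u]
    X=np.c_[(u-c['K'][0,2])/c['K'][0,0]*z,(v-c['K'][1,2])/c['K'][1,1]*z,z];X=(X-T)@R
    q=(X[:,:2]-t)@R2.T;r=np.hypot(*q.T);m=(r<50)&(X[:,2]>116)&(X[:,2]<140)
    Q=q[m];Z=X[m,2];print(n,m.sum(),'z',np.percentile(Z,[5,50,95]).round(1))
    top=Z>np.percentile(Z,95)-4;Q=Q[top]
    w,V=np.linalg.eigh(np.cov(Q.T));k=V[:,1]*np.sign(V[0,1]);a=np.degrees(np.arctan2(k[1],k[0]))
    al=Q@k;pe=Q@[-k[1],k[0]];print('dial',105-a,'along',al.min(),al.max(),'perp',pe.min(),pe.max())
    if n=='wrist':
        m2=p[m][0] if 0 else None
        g=cv2.cvtColor(p,cv2.COLOR_BGR2GRAY)
        for lo in range(-24,44,6):
            s=(al>=lo)&(al<lo+6);print(lo,s.sum(),pe[s].min().round(1) if s.any() else '',pe[s].max().round(1) if s.any() else '')
```

```text
wrist 1202 z [118.1 126.3 127.9]
dial 74.22142071196416 along -21.866811732207662 41.105585449388784 perp -6.084271116200115 7.394299812771025
-24 66 -5.5 6.8
-18 115 -6.0 7.4
-12 112 -6.1 6.9
-6 109 -5.4 6.7
0 108 -5.7 7.0
6 107 -5.5 6.9
12 104 -5.4 6.8
18 83 -5.2 6.4
24 71 -3.9 5.2
30 66 -4.0 4.6
36 40 -3.6 5.0
42 0  
side 213 z [117.  126.9 129.7]
dial 74.16938044403462 along -22.788660114045708 41.10847022949666 perp -6.199567553128441 7.207550747623532
scene 250 z [116.9 126.7 130.8]
dial 74.90660732131511 along -19.736550766435425 39.68093986040508 perp -5.960294665723143 7.185913927535903
```

Depth confirms the bar at 74° in all three views, so the dial rests between clicks. I'll put a closed finger behind the nose on its anticlockwise side, with the flat face parallel to the bar.

{"op": "drive_tool", "data": {
  "plan": [3, -9, -15, 0, 0, -0.17, 6, -18, -30, 0, 0, -0.35, 9, -28, -45, 0, 0, -0.52, 12, -37, -60, 0, 0, -0.697, 12, -37, -60, 0, 0, -0.697, 12, -37, -90, 0, 0, -0.697, 12, -37, -115, 0, 0, -0.697, 12, -37, -135, 0, 0, -0.697, 12, -37, -146.5, 0, 0, -0.697, 12, -37, -146.5, 0, 0, -0.697]
}}

```text
clock: 3.3
ee_pos: [580.1, 4.0, 113.9]
tcp_rot: [0.373, 0.928, -0.0, -0.0]
force: [-0.7, 0.6, -0.4]
opening: 0.3
grasp_force: 0.0
```

{"op": "drive_tool", "data": {
  "plan": [0, 0, 0, 0, 0, 0, 0, 0, 0, 0, 0, 0]
}}

```text
clock: 3.55
ee_pos: [581.0, 3.7, 115.0]
tcp_rot: [0.373, 0.928, 0.0, 0.001]
force: [0.7, -1.0, 0.4]
opening: 0.4
grasp_force: 0.0
```

```bash
cat >> h.py <<'E'
T0=np.array([568.65,-27.46]);TH=-0.0661
def dial():
    for n in ('wrist','side','scene'):
        c=env.get_calibration(n);p,d=env.grab_frame(n);R=c['view'][:3,:3];T=c['view'][:3,3]
        v,u=np.nonzero(d>0);z=d[v,u];g=p[v,u].max(1)
        X=np.c_[(u-c['K'][0,2])/c['K'][0,0]*z,(v-c['K'][1,2])/c['K'][1,1]*z,z];X=(X-T)@R
        q=X[:,:2]-T0;m=(np.hypot(*q.T)<44)&(X[:,2]>124)&(X[:,2]<132);Q=q[m]
        if len(Q)<20: print(n,'few');continue
        w,V=np.linalg.eigh(np.cov(Q.T));k=V[:,1];k=k*np.sign(Q[np.argmax(np.hypot(*Q.T))]@k);a=np.degrees(np.arctan2(k[1],k[0])-TH)
        print(n,len(Q),'dial',((105-a)%360).round(1),'width',np.ptp(Q@[-k[1],k[0]]).round(1))
def target(D,off=14.5,r=31):
    a=np.radians(105-D)+TH
    return T0+r*np.array([np.cos(a),np.sin(a)])+off*np.array([-np.sin(a),np.cos(a)]), np.degrees(a)+90
def st():
    s=env.state();q=s['tcp_rot'];yaw=np.degrees(2*np.arctan2(q[1],q[0]))
    print(round(s['clock'],2),s['ee_pos'].round(1),'toolx',round(yaw,1),'F',np.round(s['force'],1));return s['ee_pos'],yaw
def plan(Ds,off=14.5,r=31):
    p,y=st()
    for D in Ds:
        c,t=target(D,off,r);print(D,(c-p[:2]).round(1),round(np.radians((t-y+180)%360-180),3))
E
python3 - <<'E'
from h import *
dial();plan(range(55,150,7))
E
```

```text
wrist 1804 dial 38.4 width 40.5
side 180 dial 62.0 width 37.3
scene 206 dial 65.5 width 29.9
3.7 [580.6   3.7 114.5] toolx 136.1 F [ 0.   0.9 -0.1]
55 [-1.   1.3] 0.001
62 [ 2.9 -0.3] -0.121
69 [ 6.6 -2.3] -0.243
76 [ 9.9 -4.8] -0.365
83 [13.  -7.7] -0.487
90 [ 15.7 -10.9] -0.609
97 [ 17.9 -14.4] -0.732
104 [ 19.7 -18.2] -0.854
111 [ 21.1 -22.1] -0.976
118 [ 21.9 -26.2] -1.098
125 [ 22.3 -30.4] -1.22
132 [ 22.1 -34.5] -1.342
139 [ 21.4 -38.7] -1.465
146 [ 20.3 -42.7] -1.587
```

{"op": "drive_tool", "data": {
  "plan": [2.9, -0.3, 0, 0, 0, -0.121, 6.6, -2.3, 0, 0, 0, -0.243, 9.9, -4.8, 0, 0, 0, -0.365, 13, -7.7, 0, 0, 0, -0.487, 15.7, -10.9, 0, 0, 0, -0.609, 17.9, -14.4, 0, 0, 0, -0.732, 19.7, -18.2, 0, 0, 0, -0.854, 21.1, -22.1, 0, 0, 0, -0.976, 21.1, -22.1, 0, 0, 0, -0.976]
}}

```text
clock: 4.82
ee_pos: [601.6, -18.6, 114.2]
tcp_rot: [0.765, 0.644, 0.0, 0.0]
force: [-0.6, -0.5, 0.6]
opening: 0.5
grasp_force: 0.0
```

Run:
```python
from h import *
p,y=st()
c=env.get_calibration('scene');s,_=env.grab_frame('scene');w,_=env.grab_frame('wrist')
a=cv2.resize(s[170:280,215:325],(400,400),interpolation=3);b=cv2.resize(w,(533,400))[:,:400]
cv2.imwrite('pics/p1.png',np.hstack([a,b]));plan(range(104,150,7))
```

```text
4.83 [601.6 -18.6 114.2] toolx 80.3 F [-0.6 -0.5  0.6]
4.92 [601.4 -18.3 114.1] toolx 80.3 F [-0.3 -0.3  0.1]
104 [-1.   3.8] 0.12
111 [ 0.3 -0.1] -0.002
118 [ 1.2 -4.2] -0.124
125 [ 1.5 -8.4] -0.247
132 [  1.3 -12.5] -0.369
139 [  0.7 -16.7] -0.491
146 [ -0.5 -20.7] -0.613
```

View pics/p1.png

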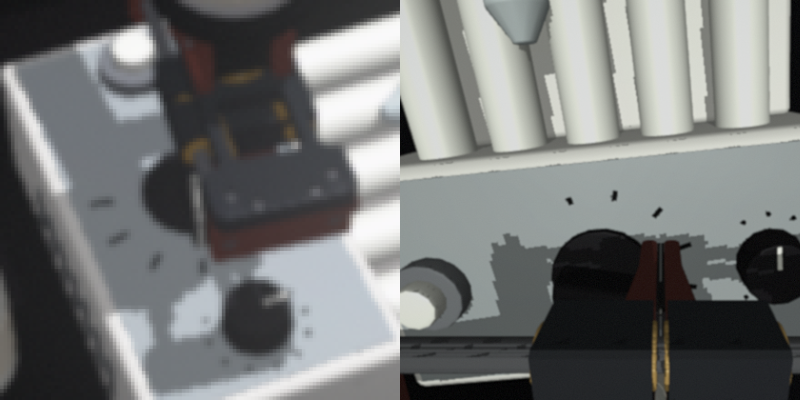

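The pointer has moved with the finger; the scene view shows the line at about (200,215). I'll push on to 143°, back off, lift and measure.

{"op": "drive_tool", "data": {
  "plan": [1.2, -4.2, 0, 0, 0, -0.124, 1.5, -8.4, 0, 0, 0, -0.247, 1.3, -12.5, 0, 0, 0, -0.369, 0.7, -16.7, 0, 0, 0, -0.491, 0, -19, 0, 0, 0, -0.56, 0, -19, 0, 0, 0, -0.56, 0, -19, 0, 0, 0, -0.56, 4, -15, 0, 0, 0, -0.56, 8, -11, 0, 0, 0, -0.56, 8, -11, 30, 0, 0, -0.56]
}}

```text
clock: 6.18
ee_pos: [607.9, -28.6, 142.2]
tcp_rot: [0.913, 0.408, -0.002, -0.001]
force: [0.2, 0.7, -0.3]
opening: 0.5
grasp_force: 0.0
```

{"op": "drive_tool", "data": {
  "plan": [0, 0, 40, 0, 0, 0, 0, 0, 90, 0, 0, 0.1, 0, 40, 110, 0, 0, 0.2, 0, 80, 110, 0, 0, 0.3, 0, 80, 110, 0, 0, 0.3, 0, 80, 110, 0, 0, 0.3]
}}

```text
clock: 6.92
ee_pos: [609.3, 50.4, 253.8]
tcp_rot: [0.842, 0.54, -0.0, 0.0]
force: [0.0, -0.0, -0.3]
opening: 0.6
grasp_force: 0.0
```

Run:
```python
from h import *
st();dial()
```

```text
6.92 [609.3  50.4 253.8] toolx 65.3 F [ 0.  -0.  -0.3]
wrist 48 dial 148.5 width 10.9
side 150 dial 150.4 width 16.2
scene 169 dial 150.5 width 13.3
```

The dial rests at 150°, the fifth click. Next is the button.

{"op": "drive_tool", "data": {
  "plan": [-45, -24, 0, 0, 0, 0, -90, -47, 0, 0, 0, 0, -135.5, -71.2, 0, 0, 0, 0, -135.5, -71.2, 0, 0, 0, 0, -135.5, -71.2, -40, 0, 0, 0, -135.5, -71.2, -80, 0, 0, 0, -135.5, -71.2, -110, 0, 0, 0, -135.5, -71.2, -124, 0, 0, 0, -135.5, -71.2, -124, 0, 0, 0, -135.5, -71.2, -124, 0, 0, 0]
}}

```text
clock: 8.32
ee_pos: [475.1, -20.8, 131.0]
tcp_rot: [0.842, 0.54, 0.001, 0.001]
force: [0.1, 0.0, 0.7]
opening: 0.2
grasp_force: 0.0
```

Run:
```python
from h import *
p,y=st();print(np.array([473.8,-20.8,116])-p)
```

```text
8.32 [475.1 -20.8 131. ] toolx 65.3 F [0.1 0.  0.7]
[-1.33805987e+00 -1.27213968e-02 -1.49932909e+01]
```

{"op": "drive_tool", "data": {
  "plan": [-1.3, 0, -5, 0, 0, 0, -1.3, 0, -8, 0, 0, 0, -1.3, 0, -10, 0, 0, 0, -1.3, 0, -12, 0, 0, 0, -1.3, 0, -13, 0, 0, 0, -1.3, 0, -14, 0, 0, 0, -1.3, 0, -14, 0, 0, 0, -1.3, 0, -14, 0, 0, 0]
}}

```text
clock: 9.32
ee_pos: [472.8, -20.6, 116.3]
tcp_rot: [0.842, 0.54, 0.0, 0.0]
force: [-0.7, -0.0, 6.1]
opening: 0.4
grasp_force: 3.0
```

{"op": "drive_tool", "data": {
  "plan": [0, 0, -1, 0, 0, 0, 0, 0, -1.5, 0, 0, 0, 0, 0, -1.5, 0, 0, 0, 0, 0, -1.5, 0, 0, 0]
}}

```text
clock: 9.82
ee_pos: [472.9, -20.6, 116.0]
tcp_rot: [0.842, 0.54, 0.0, 0.0]
force: [-5.1, 0.5, 20.2]
opening: 0.7
grasp_force: 10.2
```

Force has risen to 20 N with no further travel, so the button is fully in. I'll release it and retreat.

{"op": "drive_tool", "data": {
  "plan": [0, 0, 3, 0, 0, 0, 0, 0, 10, 0, 0, 0, 0, 0, 30, 0, 0, 0, 0, 0, 70, 0, 0, 0, 0, 0, 120, 0, 0, 0, -20, 40, 140, 0, 0, 0, -20, 80, 140, 0, 0, 0, -20, 80, 140, 0, 0, 0, -20, 80, 140, 0, 0, 0, -20, 80, 140, 0, 0, 0]
}}

```text
clock: 11.08
ee_pos: [452.5, 58.6, 254.2]
tcp_rot: [0.842, 0.539, -0.0, -0.0]
force: [-0.3, -0.4, 0.2]
opening: 0.4
grasp_force: 0.0
```

Run:
```python
from h import *
st();dial()
p,d=env.grab_frame('side');c=env.get_calibration('side')
R=c['view'][:3,:3];T=c['view'][:3,3]
for u,v in[(243,224),(244,225),(243,226)]:
    z=d[v,u];print((R.T@(np.array([(u-c['K'][0,2])/c['K'][0,0]*z,(v-c['K'][1,2])/c['K'][1,1]*z,z])-T)).round(1))
```

```text
11.07 [452.5  58.6 254.2] toolx 65.3 F [-0.3 -0.4  0.2]
wrist 932 dial 149.9 width 12.8
side 153 dial 149.1 width 15.1
scene 171 dial 150.4 width 13.0
[474.3 -18.6 123.6]
[475.2 -22.1 123.7]
[473.1 -21.9 121.6]
```

The dial is still at 150° and the button is out again.

```bash
python3 -c "
from cell import env
print(env.hand_in())"
```

```text
the job is handed in; nothing more can be done
None
```

The dial was pushed to the fifth click (measured at about 150°), the start button was then pressed fully in and came out again, and the job is handed in; no verdict was shown.

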